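# Move the eye drops to the rack in reverse order

## Robot

A 6-joint arm with a two-finger parallel gripper is mounted at the origin on a cart in front of the work surface, level with it; the furniture and walls round the work are solid. World frame = base frame: x ahead of the robot, y to its left, z up, the work surface at z = 0. Lengths are in m, angles in rad, forces in N, time in s.
With the tool pointing down it reaches from about 0.35 to 0.775 m from the base axis. Payload 5.5 kg.
Tool frame: the origin (TCP) lies at the very end of the fingers, on their centre line; the grasp point (between the pads) lies 19 mm behind it; z points along the fingers, y is the line along which they close (so a half turn about z gives the same grasp; the last joint's range is limited). The gripper opens to 85 mm and grips with 20 to 120 N. Pads are 22 mm wide; open, the fingers measure 114 mm over their backs; the gripper's body (76 mm by 85 mm) begins 54 mm behind the grasp point. The pads swing forward as they close: fully open they stand 13 mm farther back than shut.
Start: joints at [-1.404, 0.313, 0.046, 1.304, 0, 1.431], TCP at [0.174, -0.548, 0.231] pointing down, gripper open.
Joint ranges: [-2.76, 2.76], [-0.86, 1.69], [-1.03, 1.26], [-2.2, 2.34], [-1.47, 1.5], [-3.14, 3.14]. Speed limits (rad/s): [2.57, 2.57, 3.14, 3.14, 3.14, 3.14].

## Interface

Orientations are given as a unit quaternion [w, x, y, z].
In Python, from workcell import env, viewer, nets gives the robot as it stands. The module is installed in compiled form; this text tells all that it offers.
- The arm moves only by the tool creep_tool, called after "Request:" as a command line: name --argument value ..., lists and objects as JSON in quotes. Schema: {"type":"object","properties":{"steps":{"type":"array","items":{"type":"array","items":{"type":"array","items":{"type":"number"},"minItems":6,"maxItems":6},"minItems":1,"maxItems":8},"minItems":1,"maxItems":1},"jaw":{"type":"number"},"grip_n":{"type":"number"},"only":{"type":"string"},"quiet":{"type":"boolean"},"lines":{"type":"string"}},"required":["steps"],"additionalProperties":false}. steps is a list that holds a single list of rows (three levels of brackets), with 1 to 8 rows, each of 6 numbers: dx, dy, dz in m, then a rotation vector rx, ry, rz in rad; each row is the pose to reach, as a shift and turn from the pose commanded when the call began, along the tool's axes at that moment; what a row does not reach only later rows make up. A row lasts 1/8 s, in which the tool goes at most 0.0625 m and 0.188 rad, less where a joint would pass 70% of its speed; a pose out of reach is approached as far as the arm can. jaw is the finger opening in m, set as the call begins (left out keeps the last). The fingers move at their own pace and stop on an object; grip_n is the grip in N (left out, the last holds). Time passes only in rows, so rows that do not move let the fingers close. The tool returns the time, the measured TCP pose, the force, the opening and the grip force at its end. only (a regular expression) keeps the lines of the reply that match it, lines (a string "A,B") keeps lines A to B, and quiet returns only ok. Input that does not fit is refused with a message, and nothing moves.
- env.get_state(): the state, without advancing time (a new reading comes with each control period).
- viewer.read_camera(name): name is "scene" or "top" or "wrist"; returns a dict with "image" (480x640x3 uint8, red, green, blue), "K" (3x3 intrinsics, pixels), "R" (3x3) and "t" (3): a world point X has camera coordinates R X + t. Camera axes: x right, y down, z forward; pixel columns grow to the right and rows downward; lengths in m; the calibration is good to about 2 mm. A picture is of the moment at which its call begins. There is no depth.
- env.hand_in(): hands the job in; it is judged then, once.
Trained networks look in a picture, given as the dict that the camera call returned (one of the last four; its "shot" number tells which), for a name from the list of things; names that differ only in an ending like _2 or _b are one class to them, and where a whole thing is asked for, a point or a joint stands for the part that bears it (a point fixed in the world has none). Each returns a list of dicts, best first, with "confidence" (0 to 1); they miss things now and then, are a little off and sometimes report something else, mostly with a low value. They report only what shows in the picture. A call takes as long as a camera call. They do not tell look-alikes from the thing itself.
- nets.outline_of(label, picture): "region" (480x640 bool, what is visible of it) and "box" ([left, top, right, bottom] in pixels, round what is visible of it).
The state is a dict: "clock": time; "joint_pos": joint angles; "qvel": joint speeds; "tau": joint torques, N m; "tcp_pos": TCP position; "orientation": TCP orientation; "wrist_force": force on the tool from outside, world axes, zero at the start; "ft_torque": the same for the moment, N m; "finger_gap": finger opening in m; "grip_force": force on a finger pad.
Only numpy, scipy, OpenCV 4.12 (cv2) and the standard library are available. Lean on these libraries where they do the work, as an engineer would, in place of code of your own. Each camera call takes 0.05 s, during which the arm holds its last target. There are 200 camera calls.

## Task

The four eye drop bottles stand in the order in which they are given; a colleague works from the other end, so move them all into the grey rack in reverse order: the leftmost bottle on the tray goes into the rightmost pocket, the next into the pocket beside it, and so on, one upright on the floor of each pocket. Pull each bottle straight up out of its light stand, keep it upright, and leave the empty stands standing where they are on the tray.

Things in the scene. Friction and masses are not known exactly. Their poses are not given: they have to be found in the camera images.
- tray: Low stainless tray fixed to the desk, left or right of the rack, 64 x 214 x 10 mm, walls and floor 3 mm. The four stands start on its floor in a row at about y = -75, -25, 25, 75 mm in its frame, in any order. Origin: centre of its underside; x across the row, away from the robot, y along it to the left, z up; turned up to 0.25 rad.
- rack: Grey rack fixed to the desk, 54 x 207 x 22 mm, blank white plates on its front, with four empty square pockets 46 (x) by at least 44 mm (y), 18 mm deep, centred at y = -75, -25, 25, 75 mm, x = 0 in its frame; pocket floor 4 mm above the origin. Origin: centre of its underside; x across the row, away from the robot, y along it to the left, z up; turned up to 0.25 rad.
- bottle_red: Eye drop bottle, white with a red band and a red screw cap, 25 mm diameter, 65 mm high, 20 to 42 g. The cap, to grip from above, is 16 mm in diameter and takes the top 20 mm (45 to 65 mm above the origin). Origin: centre of its underside, z up; any yaw. It starts in the red stand, 4 mm above that stand's origin.
- bottle_blue: Eye drop bottle, white with a blue band and a blue screw cap, 25 mm diameter, 65 mm high, 20 to 42 g. The cap, to grip from above, is 16 mm in diameter and takes the top 20 mm (45 to 65 mm above the origin). Origin: centre of its underside, z up; any yaw. It starts in the blue stand, 4 mm above that stand's origin.
- bottle_green: Eye drop bottle, white with a green band and a white screw cap, 25 mm diameter, 65 mm high, 20 to 42 g. The cap, to grip from above, is 16 mm in diameter and takes the top 20 mm (45 to 65 mm above the origin). Origin: centre of its underside, z up; any yaw. It starts in the green stand, 4 mm above that stand's origin.
- bottle_yellow: Eye drop bottle, white with a yellow band and a yellow screw cap, 25 mm diameter, 65 mm high, 20 to 42 g. The cap, to grip from above, is 16 mm in diameter and takes the top 20 mm (45 to 65 mm above the origin). Origin: centre of its underside, z up; any yaw. It starts in the yellow stand, 4 mm above that stand's origin.
- stand_red: Light free-standing plastic stand, red, 16 to 26 g: a foot 42 x 42 x 4 mm with an open square collar, 35 mm outside, 29 mm inside, its rim 26 mm above the origin. Loose on the tray floor; holds the red bottle at the start with about 2 mm of play. Origin at the centre of its underside, z up.
- stand_blue: Light free-standing plastic stand, blue, 16 to 26 g: a foot 42 x 42 x 4 mm with an open square collar, 35 mm outside, 29 mm inside, its rim 26 mm above the origin. Loose on the tray floor; holds the blue bottle at the start with about 2 mm of play. Origin at the centre of its underside, z up.
- stand_green: Light free-standing plastic stand, green, 16 to 26 g: a foot 42 x 42 x 4 mm with an open square collar, 35 mm outside, 29 mm inside, its rim 26 mm above the origin. Loose on the tray floor; holds the green bottle at the start with about 2 mm of play. Origin at the centre of its underside, z up.
- stand_yellow: Light free-standing plastic stand, yellow, 16 to 26 g: a foot 42 x 42 x 4 mm with an open square collar, 35 mm outside, 29 mm inside, its rim 26 mm above the origin. Loose on the tray floor; holds the yellow bottle at the start with about 2 mm of play. Origin at the centre of its underside, z up.
Mind the look-alikes: they are no part of the job. Leave any purple look-alike of the bottle_red alone.

How it is judged:
By the outcome, as a careful person would: the job done as asked, in the order asked, and still so for the second after the job is handed in, with the robot touching nothing.
It also fails if it takes over 96 s, if anything falls off the work surface, if the arm or the gripper's body presses on something with over 40 N, if the wrist force passes 120 N, or if a joint passes its speed limit or range.

## Working session

There is one attempt and no reset: what is moved stays moved. The work goes in short steps, Python scripts to look and compute and a tool call to move; the robot and the scene stay as the last step left them, time stands still between calls to the robot, and variables do not carry over. Pictures are saved under pics/ and viewed, at most 15 in all, crops included, and the job is handed in when it is done.

```bash
mkdir -p pics; python3 - <<'E'
from workcell import env, viewer, nets
import cv2
for n in ("scene","top"):
    p=viewer.read_camera(n); cv2.imwrite(f"pics/{n}0.png",p["image"][:,:,::-1])
    print(n,p["K"].tolist(),p["R"].round(3).tolist(),p["t"].round(3).tolist())
    for l in ["tray","rack","bottle_red","bottle_blue","bottle_green","bottle_yellow","stand_red","stand_blue","stand_green","stand_yellow"]:
        print(l,[(d["box"],round(d["confidence"],2)) for d in nets.outline_of(l,p)][:5])
print(env.get_state())
E
```

```text
scene [[558.2891141913468, 0.0, 330.38277814332145], [0.0, 558.2891141913468, 243.36956852375044], [0.0, 0.0, 1.0]] [[0.712, -0.702, -0.01], [-0.414, -0.409, -0.814], [0.567, 0.584, -0.581]] [-0.292, 0.257, 0.565]
tray [([368.8, 273.8, 406.2, 302.1], 0.15)]
rack [([242.6, 162.0, 327.6, 224.8], 0.84)]
bottle_red [([376.5, 303.2, 393.2, 353.1], 0.95), ([432.6, 278.7, 452.8, 319.4], 0.58)]
bottle_blue [([402.2, 264.4, 422.5, 302.9], 0.74)]
bottle_green [([379.9, 247.6, 399.3, 284.4], 0.94)]
bottle_yellow [([352.2, 232.7, 374.2, 265.4], 0.62)]
stand_red [([420.2, 301.2, 460.1, 339.0], 0.9), ([403.4, 264.7, 424.5, 301.8], 0.22)]
stand_blue [([392.4, 286.0, 429.0, 317.6], 0.88), ([378.7, 248.2, 396.6, 281.4], 0.49), ([346.5, 253.2, 382.5, 284.4], 0.31)]
stand_green [([369.2, 271.5, 407.9, 301.2], 0.92)]
stand_yellow [([347.4, 252.3, 381.4, 285.1], 0.76)]
top [[591.5144396362111, 0.0, 322.67971350032366], [0.0, 591.5144396362111, 237.7470237690172], [0.0, 0.0, 1.0]] [[0.001, -1.0, 0.007], [-0.988, -0.002, -0.157], [0.157, -0.007, -0.988]] [0.066, 0.509, 0.885]
tray [([332.1, 226.3, 469.2, 2
[... 689 characters left out ...]
)]
{'clock': 1.1, 'joint_pos': array([-1.40359956e+00,  3.13185994e-01,  4.60892508e-02,  1.30364953e+00,
        4.15680888e-05,  1.43118574e+00]), 'qvel': array([ 0.00109861,  0.00083374,  0.00114742, -0.00180125, -0.00063693,
        0.00050843]), 'tau': array([ 3.98801049e-04, -4.80481124e+01,  2.98817021e+01,  3.86956508e-04,
       -1.38730306e-04, -1.99421791e-06]), 'tcp_pos': array([ 0.17365921, -0.54816553,  0.23132675]), 'orientation': array([2.47386730e-05, 9.88256712e-01, 1.52802718e-01, 2.11272659e-05]), 'wrist_force': array([-0.2801024 , -0.37441401, -0.13037216]), 'ft_torque': array([ 0.01239981, -0.04052871, -0.01202386]), 'grip_force': 0.0, 'finger_gap': 0.08550400441243362}
```

```bash
python3 - <<'E'
import cv2
a=cv2.imread("pics/top0.png")[160:340,100:500]; cv2.imwrite("pics/topc.png",cv2.resize(a,None,fx=2,fy=2,interpolation=cv2.INTER_CUBIC))
a=cv2.imread("pics/scene0.png")[140:380,220:480]; cv2.imwrite("pics/scenec.png",cv2.resize(a,None,fx=2.5,fy=2.5,interpolation=cv2.INTER_CUBIC))
E
```

```text
(no output)
```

View pics/topc.png

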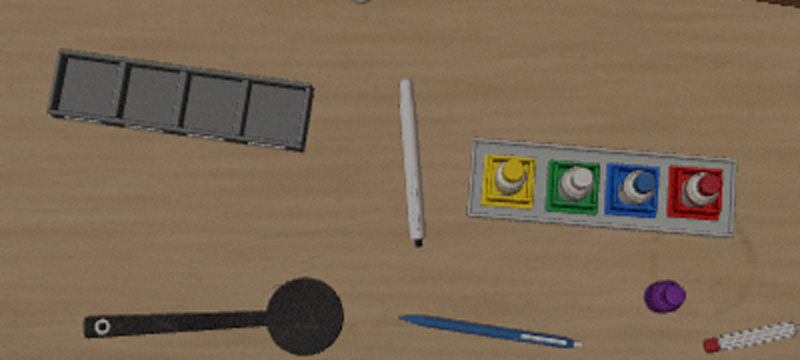

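View pics/scenec.png

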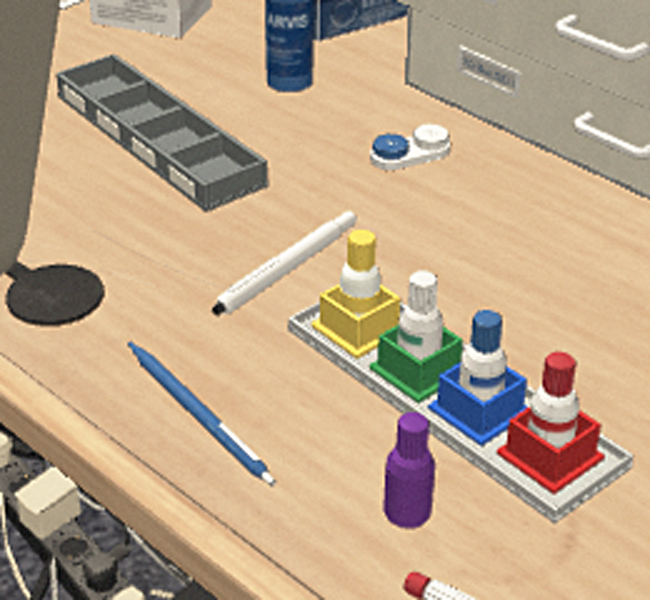

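View pics/top0.png

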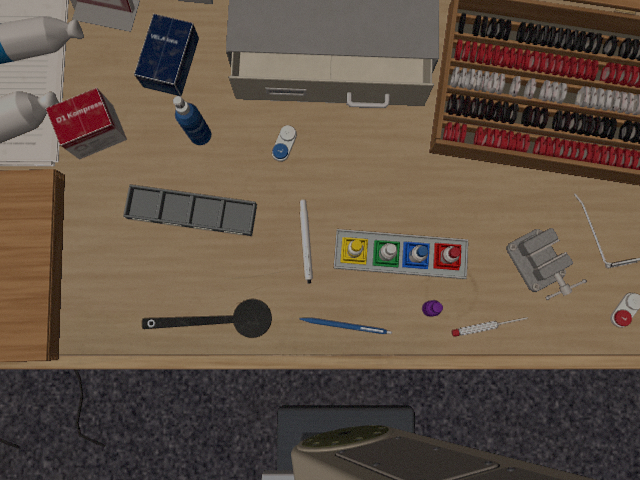

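Tray left to right (top view): yellow (354,250), green (387,252), blue (418,254), red (449,255), so yellow goes to the rightmost pocket and red to the leftmost. There are two red candidates: (449,255) has a red cap and sits in the red stand. The one at (432,307) is the purple look-alike standing free, visible in the enlarged crop, and stays untouched.

```bash
cat > h.py <<'E'
import numpy as np, cv2
from scipy.optimize import minimize
from scipy.spatial.transform import Rotation as Ro
from workcell import env, viewer, nets
def proj(p,X):
    c=np.asarray(X)@p["R"].T+p["t"]; u=c@p["K"].T; return u[:,:2]/u[:,2:]
def box(v,L,H):
    x,y,a=v; c,s=np.cos(a),np.sin(a)
    return np.array([[x+c*i-s*j,y+s*i+c*j,k] for i in(-L[0]/2,L[0]/2) for j in(-L[1]/2,L[1]/2) for k in(0,H)])
def hullmask(pts,sc=4):
    m=np.zeros((480*2,640*2),np.uint8); h=cv2.convexHull((pts*2+.5).astype(np.float32))
    cv2.fillConvexPoly(m,np.round(h*16).astype(np.int32),1,shift=4); return m
def fit(views,L,H,v0):
    ms=[(p,cv2.resize(cv2.morphologyEx(r.astype(np.uint8),cv2.MORPH_CLOSE,np.ones((15,15))),None,fx=2,fy=2,interpolation=0)) for p,r in views]
    def f(v):
        t=0
        for p,m in ms:
            h=hullmask(proj(p,box(v*[1,1,1],L,H))); t+=(h&m).sum()/(h|m).sum()
        return -t/len(ms)
    r=minimize(f,v0,method="Nelder-Mead",options=dict(initial_simplex=[v0]+[np.add(v0,d) for d in([.02,0,0],[0,.02,0],[0,0,.1])],xatol=1e-4,fatol=1e-5))
    return r.x,-r.fun
def ray(p,uv,z):
    d=p["R"].T@np.linalg.inv(p["K"])@[*uv,1]; o=-p["R"].T@p["t"]; return o+d*(z-o[2])/d[2]
def delta(pos,yaw):
    """tool-frame shift and turn to tcp pos, tool y along world angle yaw, pointing down"""
    s=env.get_state(); q=s["orientation"]; R=Ro.from_quat(np.r_[q[1:],q[0]])
    y=np.array([np.cos(yaw),np.sin(yaw),0]); z=np.array([0,0,-1.]); T=Ro.from_matrix(np.c_[np.cross(y,z),y,z])
    return (R.inv().apply(np.array(pos)-s["tcp_pos"])).round(4),(R.inv()*T).as_rotvec().round(4)
E
python3 - <<'E'
from h import *
P={n:viewer.read_camera(n) for n in("scene","top")}
reg=lambda l,n:(P[n],nets.outline_of(l,P[n])[0]["region"])
t=reg("rack","top");s=reg("rack","scene")
v0=list(ray(t[0],(190,210),.02)[:2])+[-.1]
print("rack",fit([t],(.054,.207),.022,v0),fit([s],(.054,.207),.022,v0),fit([t,s],(.054,.207),.022,v0))
t=reg("tray","top");v0=list(ray(t[0],(401,255),.01)[:2])+[-.1]
v=fit([t],(.064,.214),.010,v0);print("tray",v);x,y,a=v[0]
for l in("yellow","green","blue","red"):
    for n in P:
        for d in nets.outline_of("bottle_"+l,P[n])[:2]:
            b=d["box"]; print(l,n,np.round(b),ray(P[n],((b[0]+b[2])/2,b[1]+6),.072).round(3),round(d["confidence"],2))
for k in(.075,.025,-.025,-.075): print(np.round([x-np.sin(a)*k,y+np.cos(a)*k],4))
c=np.array([x,y])+[ -np.sin(a)*.025,np.cos(a)*.025]
print(delta([*c,.25],a))
E
```

```text
rack (array([ 0.55859323,  0.28124367, -0.13926909]), np.float64(0.9653600729261622)) (array([ 0.56045862,  0.28138291, -0.13894314]), np.float64(0.9588610702012764)) (array([ 0.55901124,  0.28102932, -0.13773218]), np.float64(0.9568840651062962))
tray (array([ 0.4884983 , -0.05898987, -0.07740171]), np.float64(0.476933733548834))
yellow scene [357. 234. 374. 268.] [0.487 0.006 0.072] 0.92
green scene [380. 246. 398. 283.] [ 0.487 -0.038  0.072] 0.93
green top [378. 244. 396. 259.] [ 0.485 -0.029  0.072] 0.71
blue scene [403. 264. 422. 300.] [ 0.478 -0.087  0.072] 0.61
blue top [408. 244. 428. 264.] [ 0.486 -0.077  0.072] 0.84
red scene [376. 305. 394. 351.] [ 0.392 -0.112  0.072] 0.85
red scene [433. 277. 453. 320.] [ 0.484 -0.131  0.072] 0.64
red top [443. 248. 461. 264.] [ 0.479 -0.128  0.072] 0.85
red top [422. 299. 444. 317.] [ 0.403 -0.097  0.072] 0.61
[0.4943 0.0158]
[ 0.4904 -0.0341]
[ 0.4866 -0.0839]
[ 0.4827 -0.1338]
(array([ 0.4573, -0.3945, -0.0187]), array([ 1.0000e-04,  1.0000e-04, -1.1866e+00]))
```

Request:
creep_tool --steps '[[[0.06,-0.05,0,0,0,-0.18],[0.11,-0.1,0,0,0,-0.36],[0.17,-0.15,0,0,0,-0.54],[0.22,-0.2,-0.01,0,0,-0.72],[0.28,-0.24,-0.01,0,0,-0.9],[0.33,-0.29,-0.01,0,0,-1.08],[0.38,-0.33,-0.01,0,0,-1.187],[0.42,-0.36,-0.01,0,0,-1.187]]]' --jaw 0.05

```text
clock: 2.75
tcp_pos: [0.4364, -0.1212, 0.2415]
orientation: [0.001, 0.734, 0.68, 0.0]
wrist_force: [0.8, -1.0, -0.4]
finger_gap: 0.0501
grip_force: 0.0
```

```bash
python3 - <<'E'
from h import *
p=viewer.read_camera("wrist"); cv2.imwrite("pics/w1.png",p["image"][:,:,::-1])
print(proj(p,[[.4943,.0158,.07],[.4827,-.1338,.07]]))
for l in("tray","bottle_yellow","bottle_green","bottle_blue","bottle_red"):
    print(l,[(np.round(d["box"]),round(d["confidence"],2)) for d in nets.outline_of(l,p)])
E
```

```text
[[384.28440857   1.35041439]
 [373.79575059 221.90472181]]
tray [(array([329.,   1., 418., 238.]), 0.58)]
bottle_yellow [(array([360.,   0., 399.,  38.]), 0.79)]
bottle_green [(array([354.,  70., 392., 109.]), 0.69)]
bottle_blue [(array([358., 132., 388., 170.]), 0.75)]
bottle_red [(array([353., 192., 389., 236.]), 0.64), (array([257., 165., 287., 200.]), 0.58)]
```

View pics/w1.png

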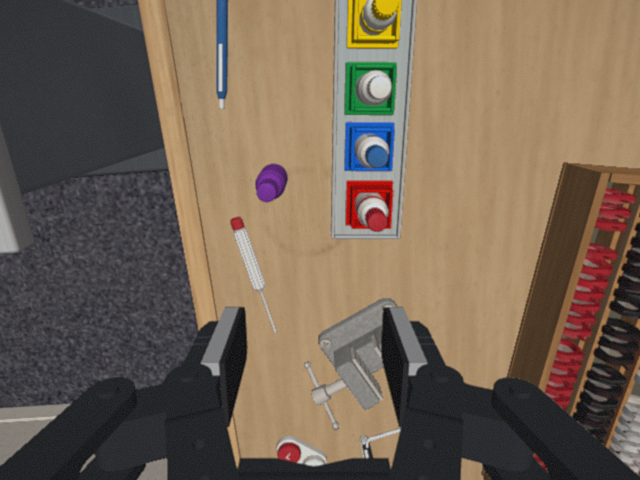

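The wrist view shows yellow (380,10), green (375,88), blue (376,157) and red (376,219) on the tray, with purple apart at (270,183). I'll shift so that all four are central and fit the poses.

Request:
creep_tool --steps '[[[0.06,-0.02,0,0,0,0],[0.09,-0.05,0,0,0,0],[0.09,-0.05,0,0,0,0],[0.09,-0.05,0,0,0,0]]]'

```text
clock: 3.55
tcp_pos: [0.3929, -0.0309, 0.2414]
orientation: [0.001, 0.735, 0.678, 0.0]
wrist_force: [-0.5, -0.7, 0.2]
finger_gap: 0.0499
grip_force: 0.0
```

```bash
cat >> h.py <<'E'
def cyl(x,y,zs):
    t=np.linspace(0,2*np.pi,24,endpoint=False)
    return np.concatenate([np.c_[x+r*np.cos(t),y+r*np.sin(t),0*t+z] for r,z in zs])
def fitb(views,xy0,zs):
    ms=[(p,cv2.resize(r.astype(np.uint8),None,fx=2,fy=2,interpolation=0)) for p,r in views]
    def f(v): 
        t=0
        for p,m in ms:
            h=hullmask(proj(p,cyl(*v,zs))); t+=(h&m).sum()/(h|m).sum()
        return -t/len(ms)
    r=minimize(f,xy0,method="Nelder-Mead",options=dict(initial_simplex=[xy0,np.add(xy0,[.008,0]),np.add(xy0,[0,.008])],xatol=1e-4,fatol=1e-5)); return r.x.round(4),round(-r.fun,3)
E
python3 - <<'E'
from h import *
import pickle
W=viewer.read_camera("wrist"); T=viewer.read_camera("top"); cv2.imwrite("pics/w2.png",W["image"][:,:,::-1])
def best(l,p,X):
    u=proj(p,[X])[0]
    c=[d for d in nets.outline_of(l,p) if np.hypot(*(np.array(d["box"]).reshape(2,2).mean(0)-u))<20]
    return c[0] if c else None
G=dict(yellow=(.491,.016),green=(.489,-.031),blue=(.487,-.080),red=(.484,-.130))
d=nets.outline_of("tray",W)
if d: print("tray",d[0]["confidence"],fit([(W,d[0]["region"])],(.064,.214),.01,[.488,-.059,-.077]))
for l,g in G.items():
    vs=[]
    for n,p in(("w",W),("t",T)):
        b=best("bottle_"+l,p,[*g,.06])
        if b:
            vs.append((p,b["region"])); print(l,n,round(b["confidence"],2),np.round(b["box"]),fitb(vs[-1:],g,[(.008,.072),(.0125,.045),(.0125,.032)]))
        s=best("stand_"+l,p,[*g,.02])
        if s:
            v,i=fit([(p,s["region"])],(.042,.042),.02,[*g,-.08]); print("   stand",n,v.round(4),round(i,3))
img=cv2.resize(W["image"][:,:,::-1][40:440,240:480],None,fx=2.5,fy=2.5)[:600] 
E
```

```text
tray 0.79 (array([ 0.49012224, -0.06006669, -0.07955852]), np.float64(0.3916267481350754))
yellow w 0.96 [415. 119. 461. 151.] (array([0.4932, 0.0161]), np.float64(0.889))
   stand w [ 0.4953  0.0161 -0.1156] 0.566
yellow t 0.71 [350. 241. 364. 258.] (array([0.4924, 0.0177]), np.float64(0.905))
   stand t [ 0.492   0.0162 -0.0547] 0.869
green w 0.87 [410. 180. 452. 222.] (array([ 0.4878, -0.0343]), np.float64(0.87))
   stand w [ 0.4907 -0.0371 -0.0188] 0.457
green t 0.78 [379. 244. 400. 261.] (array([ 0.4867, -0.0349]), np.float64(0.911))
   stand t [ 0.4887 -0.035  -0.0006] 0.806
blue w 0.76 [409. 231. 448. 280.] (array([ 0.4851, -0.0818]), np.float64(0.881))
   stand w [ 0.4878 -0.0834  0.0067] 0.495
   stand t [ 0.4874 -0.0466 -0.0733] 0.112
red w 0.84 [405. 284. 444. 332.] (array([ 0.4839, -0.1306]), np.float64(0.9))
   stand w [ 0.4863 -0.1355  0.0192] 0.477
```

```bash
python3 -c "
from h import *
print(delta([.493,.0168,.12],-.078))"
```

```text
(array([0.0537, 0.0966, 0.1211]), array([0.0001, 0.0001, 0.0011]))
```

Request:
creep_tool --steps '[[[0.02,0.04,0.04,0,0,0],[0.04,0.075,0.075,0,0,0],[0.0537,0.0966,0.11,0,0,0],[0.0537,0.0966,0.121,0,0,0],[0.0537,0.0966,0.121,0,0,0],[0.0537,0.0966,0.121,0,0,0]]]' --jaw 0.05

```text
clock: 5.25
tcp_pos: [0.4931, 0.0162, 0.1214]
orientation: [0.001, 0.734, 0.679, 0.0]
wrist_force: [-1.0, 0.1, -0.1]
finger_gap: 0.0502
grip_force: 0.0
```

```bash
python3 -c "
from h import *
p=viewer.read_camera('wrist'); cv2.imwrite('pics/w3.png',p['image'][:,:,::-1])
print(delta([.493,.0168,.052],-.078), proj(p,[[.493,.0168,.072],[.493,.0168,.052]]))"
```

```text
(array([ 0.0006, -0.0005,  0.0696]), array([0.0023, 0.0002, 0.0003])) [[311.56405372 272.58153788]
 [311.66818376 257.92314685]]
```

View pics/w3.png

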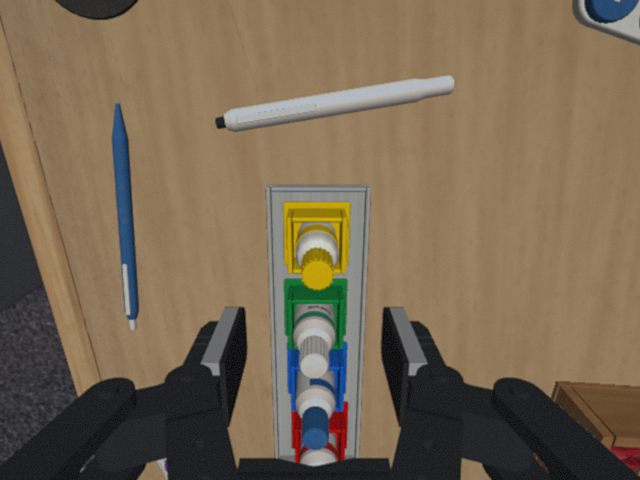

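Cap is at (318,274). The finger midpoint is about column 314, at roughly 2 px/mm, so I'll shift +2 mm along tool y and descend.

Request:
creep_tool --steps '[[[0.0006,0.0017,0.02,0,0,0],[0.0006,0.0017,0.045,0,0,0],[0.0006,0.0017,0.062,0,0,0],[0.0006,0.0017,0.0695,0,0,0],[0.0006,0.0017,0.0695,0,0,0],[0.0006,0.0017,0.0695,0,0,0]]]'

```text
clock: 6.05
tcp_pos: [0.4955, 0.017, 0.0516]
orientation: [0.001, 0.734, 0.679, 0.001]
wrist_force: [0.6, 0.0, -0.3]
finger_gap: 0.0499
grip_force: 0.0
```

Request:
creep_tool --steps '[[[0,0,0,0,0,0],[0,0,0,0,0,0],[0,0,0,0,0,0],[0,0,0,0,0,0],[0,0,0,0,0,0],[0,0,0,0,0,0]]]' --jaw 0.01 --grip_n 30

```text
clock: 6.8
tcp_pos: [0.4951, 0.0171, 0.051]
orientation: [0.0, 0.734, 0.679, 0.0]
wrist_force: [-0.4, 0.2, 5.7]
finger_gap: 0.0144
grip_force: 29.4
```

```bash
python3 -c "
from h import *
p=viewer.read_camera('wrist'); cv2.imwrite('pics/w4.png',p['image'][:,:,::-1])"
```

```text
(no output)
```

View pics/w4.png

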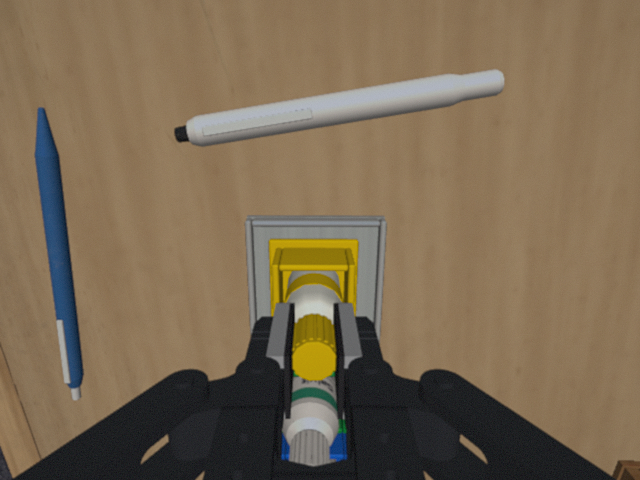

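Yellow is gripped on the cap and its stand is undisturbed. Next I lift straight up.

Request:
creep_tool --steps '[[[0,0,-0.006,0,0,0],[0,0,-0.015,0,0,0],[0,0,-0.026,0,0,0],[0,0,-0.04,0,0,0],[0,0,-0.055,0,0,0],[0,0,-0.065,0,0,0],[0,0,-0.065,0,0,0]]]'

```text
clock: 7.72
tcp_pos: [0.4955, 0.0171, 0.1166]
orientation: [0.001, 0.734, 0.679, 0.001]
wrist_force: [-0.6, 0.4, -0.4]
finger_gap: 0.0143
grip_force: 29.2
```

```bash
python3 -c "
from h import *
p=viewer.read_camera('scene'); cv2.imwrite('pics/s5.png',cv2.resize(p['image'][140:380,220:480,::-1],None,fx=2,fy=2))
print(delta([.5497,.2067,.1145],-.078))"
```

```text
(array([0.1932, 0.0399, 0.0014]), array([0.0009, 0.0001, 0.0009]))
```

View pics/s5.png

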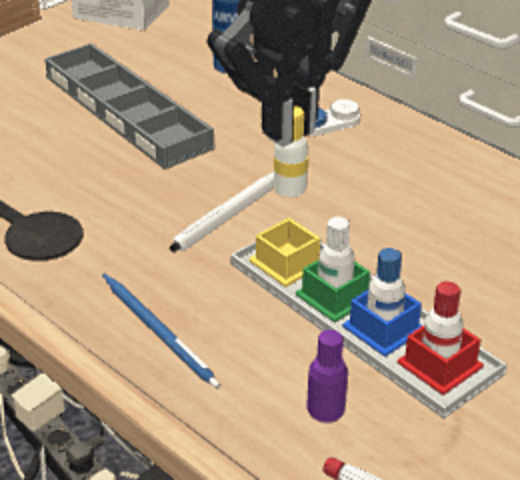

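Yellow hangs upright and its stand has stayed on the tray. Carrying it to the rightmost pocket.

Request:
creep_tool --steps '[[[0.03,0.006,0,0,0,0],[0.075,0.015,0,0,0,0],[0.12,0.025,0,0,0,0],[0.16,0.033,0,0,0,0],[0.185,0.038,0,0,0,0],[0.1932,0.0399,0,0,0,0],[0.1932,0.0399,0,0,0,0],[0.1932,0.0399,0,0,0,0]]]'

```text
clock: 8.78
tcp_pos: [0.549, 0.2057, 0.1153]
orientation: [-0.0, 0.734, 0.679, -0.0]
wrist_force: [0.3, 0.4, -0.3]
finger_gap: 0.0141
grip_force: 29.3
```

Request:
creep_tool --steps '[[[0,0,0.01,0,0,0],[0,0,0.03,0,0,0],[0,0,0.045,0,0,0],[0,0,0.056,0,0,0],[0,0,0.064,0,0,0],[0,0,0.0675,0,0,0],[0,0,0.0675,0,0,0]]]'

```text
clock: 9.65
tcp_pos: [0.5497, 0.2069, 0.0484]
orientation: [0.0, 0.734, 0.679, 0.0]
wrist_force: [-0.6, 1.2, 0.1]
finger_gap: 0.0145
grip_force: 29.3
```

```bash
python3 -c "
from h import *
p=viewer.read_camera('top'); cv2.imwrite('pics/t6.png',cv2.resize(p['image'][160:300,100:500,::-1],None,fx=2,fy=2))
w=viewer.read_camera('wrist'); cv2.imwrite('pics/w6.png',w['image'][:,:,::-1])
print(delta([.5497,.2067,.0485],-.078))"
```

```text
(array([-0.0002, -0.0001, -0.0001]), array([ 0.0009, -0.0002,  0.0011]))
```

View pics/w6.png

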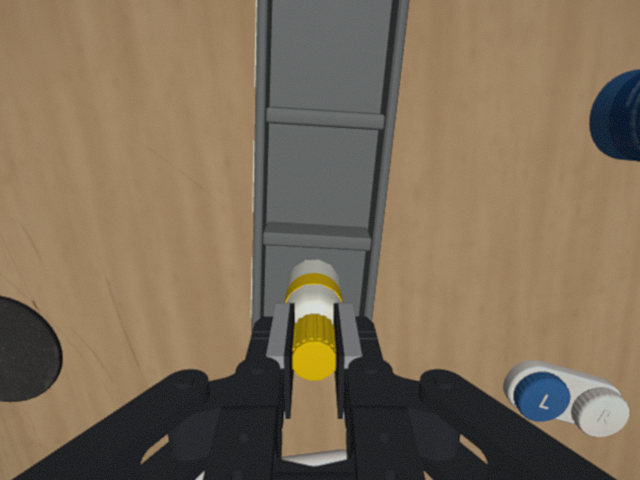

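Yellow is centred in the rightmost pocket, nearest the tray. Lower 1 mm, release, retreat.

Request:
creep_tool --steps '[[[0,0,0.001,0,0,0],[0,0,0.001,0,0,0]]]'

```text
clock: 10.0
tcp_pos: [0.5499, 0.2069, 0.0481]
orientation: [0.0, 0.734, 0.679, 0.001]
wrist_force: [-2.3, -0.3, 5.5]
finger_gap: 0.0145
grip_force: 29.9
```

Request:
creep_tool --steps '[[[0,0,0.001,0,0,0],[0,0,0.001,0,0,0],[0,0,0.001,0,0,0],[0,0,0.001,0,0,0],[0,0,0,0,0,0]]]' --jaw 0.05

```text
clock: 10.62
tcp_pos: [0.5493, 0.2067, 0.0469]
orientation: [-0.0, 0.734, 0.679, -0.0]
wrist_force: [0.5, 0.5, -0.2]
finger_gap: 0.0499
grip_force: 0.0
```

Request:
creep_tool --steps '[[[0,0,-0.01,0,0,0],[0,0,-0.03,0,0,0],[0,0,-0.055,0,0,0],[0,0,-0.075,0,0,0],[0,0,-0.08,0,0,0]]]'

```text
clock: 11.25
tcp_pos: [0.5506, 0.207, 0.1292]
orientation: [0.001, 0.734, 0.679, 0.002]
wrist_force: [-0.0, 0.8, -0.2]
finger_gap: 0.05
grip_force: 0.0
```

```bash
python3 -c "
from h import *
print(delta([.4895,-.0345,.125],-.078))"
```

```text
(array([-0.2455, -0.0424,  0.0038]), array([ 0.0034, -0.0009,  0.001 ]))
```

Request:
creep_tool --steps '[[[-0.03,-0.005,0,0,0,0],[-0.08,-0.014,0,0,0,0],[-0.13,-0.022,0,0,0,0],[-0.18,-0.031,0,0,0,0],[-0.225,-0.039,0,0,0,0],[-0.24,-0.0415,0,0,0,0],[-0.2455,-0.0424,0.004,0,0,0],[-0.2455,-0.0424,0.004,0,0,0]]]'

```text
clock: 12.25
tcp_pos: [0.488, -0.0342, 0.1224]
orientation: [-0.0, 0.734, 0.68, -0.0]
wrist_force: [-0.2, 0.2, 0.5]
finger_gap: 0.05
grip_force: 0.0
```

Request:
creep_tool --steps '[[[0,0,0,0,0,0]]]'

```text
clock: 12.38
tcp_pos: [0.4884, -0.0337, 0.1228]
orientation: [-0.0, 0.733, 0.68, -0.0]
wrist_force: [0.1, 1.0, 0.5]
finger_gap: 0.05
grip_force: 0.0
```

```bash
cat > see.py <<'E'
from h import *; import sys
l,x,y,k=sys.argv[1],float(sys.argv[2]),float(sys.argv[3]),sys.argv[4]
p=viewer.read_camera("wrist"); cv2.imwrite(f"pics/w{k}.png",p["image"][180:400,210:430,::-1].repeat(2,0).repeat(2,1))
for d in nets.outline_of("bottle_"+l,p)[:2]:
    r=np.argwhere(d["region"]); lo=r[r[:,0]>r[:,0].max()-25]; print(round(d["confidence"],2),np.round(d["box"]),"cap col",lo[:,1].mean().round(1),"mid col",np.mean([lo[:,1].min(),lo[:,1].max()]))
print(delta([x,y,.053],-.078))
E
python3 see.py green .4895 -.0345 7
```

```text
0.97 [296. 225. 337. 293.] cap col 315.2 mid col 315.5
(array([-0.0006,  0.0011,  0.07  ]), array([-0.    , -0.0001,  0.0026]))
```

View pics/w7.png

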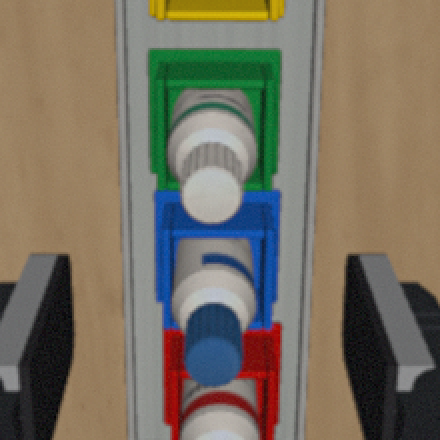

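Green's cap top is at about (316,276), so +1 mm tool y.

Request:
creep_tool --steps '[[[0,0.001,0.02,0,0,0],[0,0.001,0.045,0,0,0],[0,0.001,0.062,0,0,0],[0,0.001,0.07,0,0,0],[0,0.001,0.07,0,0,0],[0,0.001,0.07,0,0,0]]]'

```text
clock: 13.22
tcp_pos: [0.4898, -0.0348, 0.0537]
orientation: [0.001, 0.734, 0.679, 0.0]
wrist_force: [0.2, 0.0, 0.2]
finger_gap: 0.0502
grip_force: 0.0
```

Request:
creep_tool --steps '[[[0,0,0,0,0,0],[0,0,0,0,0,0],[0,0,0,0,0,0],[0,0,0,0,0,0],[0,0,0,0,0,0],[0,0,0,0,0,0]]]' --jaw 0.01 --grip_n 30

```text
clock: 13.98
tcp_pos: [0.4897, -0.035, 0.0536]
orientation: [0.0, 0.734, 0.679, 0.0]
wrist_force: [-0.8, -0.1, 5.6]
finger_gap: 0.0146
grip_force: 29.5
```

Request:
creep_tool --steps '[[[0,0,-0.006,0,0,0],[0,0,-0.015,0,0,0],[0,0,-0.026,0,0,0],[0,0,-0.04,0,0,0],[0,0,-0.055,0,0,0],[0,0,-0.065,0,0,0],[0,0,-0.065,0,0,0]]]'

```text
clock: 14.85
tcp_pos: [0.49, -0.035, 0.1191]
orientation: [0.001, 0.734, 0.679, 0.001]
wrist_force: [0.6, -0.2, -0.9]
finger_gap: 0.0146
grip_force: 29.2
```

```bash
python3 -c "
from h import *
print(delta([.5566,.2562,.118],-.078))"
```

```text
(array([0.2955, 0.044 , 0.0011]), array([0.0021, 0.0004, 0.001 ]))
```

Request:
creep_tool --steps '[[[0.005,0.001,-0.02,0,0,0],[0.05,0.007,-0.03,0,0,0],[0.1,0.015,-0.03,0,0,0],[0.155,0.023,-0.03,0,0,0],[0.21,0.031,-0.03,0,0,0],[0.26,0.039,-0.03,0,0,0],[0.288,0.043,-0.03,0,0,0],[0.2955,0.044,-0.03,0,0,0]]]'

```text
clock: 15.85
tcp_pos: [0.5555, 0.258, 0.1469]
orientation: [-0.0, 0.733, 0.68, -0.001]
wrist_force: [0.0, 0.2, -1.1]
finger_gap: 0.0146
grip_force: 29.3
```

Request:
creep_tool --steps '[[[0,0,0,0,0,0],[0,0,0.02,0,0,0],[0,0,0.045,0,0,0],[0,0,0.07,0,0,0],[0,0,0.085,0,0,0],[0,0,0.093,0,0,0],[0,0,0.0975,0,0,0],[0,0,0.0975,0,0,0]]]'

```text
clock: 16.85
tcp_pos: [0.5563, 0.2564, 0.0511]
orientation: [0.0, 0.734, 0.679, 0.0]
wrist_force: [-0.9, 0.9, -0.4]
finger_gap: 0.0148
grip_force: 29.4
```

```bash
python3 -c "
from h import *
w=viewer.read_camera('wrist'); cv2.imwrite('pics/w8.png',w['image'][::,:,::-1])
print(delta([.5566,.2562,.0506],-.078))"
```

```text
(array([-0.0003,  0.0002,  0.0006]), array([ 0.0012, -0.0004,  0.001 ]))
```

View pics/w8.png

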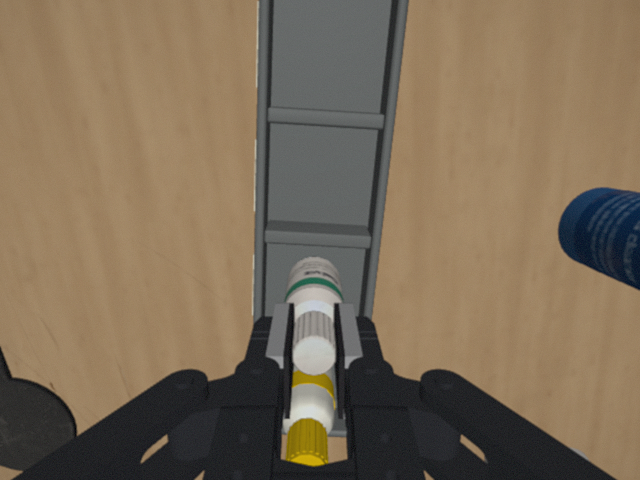

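Green sits in the second pocket from the right, beside yellow. Release, then go for blue.

Request:
creep_tool --steps '[[[0,0,0.0015,0,0,0],[0,0,0.0015,0,0,0]]]'

```text
clock: 17.15
tcp_pos: [0.5566, 0.2568, 0.0506]
orientation: [0.001, 0.734, 0.679, 0.001]
wrist_force: [-1.7, 0.5, 5.7]
finger_gap: 0.0147
grip_force: 29.9
```

Request:
creep_tool --steps '[[[0,0,0,0,0,0],[0,0,0,0,0,0],[0,0,0,0,0,0],[0,0,0,0,0,0],[0,0,0,0,0,0]]]' --jaw 0.05

```text
clock: 17.77
tcp_pos: [0.5558, 0.2563, 0.0489]
orientation: [0.0, 0.734, 0.679, -0.0]
wrist_force: [0.0, -0.2, -0.5]
finger_gap: 0.0498
grip_force: 0.0
```

Request:
creep_tool --steps '[[[0,0,-0.01,0,0,0],[0,0,-0.03,0,0,0],[0,0,-0.055,0,0,0],[0,0,-0.075,0,0,0],[0,0,-0.08,0,0,0]]]'

```text
clock: 18.4
tcp_pos: [0.557, 0.2568, 0.1313]
orientation: [0.001, 0.734, 0.679, 0.002]
wrist_force: [0.5, 0.6, 0.6]
finger_gap: 0.0501
grip_force: 0.0
```

```bash
python3 -c "
from h import *
print(delta([.4865,-.082,.123],-.078))"
```

```text
(array([-0.3432, -0.0443,  0.0077]), array([ 0.0034, -0.0013,  0.001 ]))
```

Request:
creep_tool --steps '[[[-0.03,-0.004,0,0,0,0],[-0.085,-0.011,0,0,0,0],[-0.14,-0.018,0,0,0,0],[-0.195,-0.025,0,0,0,0],[-0.25,-0.032,0,0,0,0],[-0.3,-0.039,0,0,0,0],[-0.335,-0.0435,0.004,0,0,0],[-0.3432,-0.0443,0.0077,0,0,0]]]'

```text
clock: 19.4
tcp_pos: [0.4846, -0.0841, 0.121]
orientation: [-0.0, 0.735, 0.678, -0.0]
wrist_force: [0.5, -0.2, 0.6]
finger_gap: 0.05
grip_force: 0.0
```

Request:
creep_tool --steps '[[[0,0,0,0,0,0],[0,0,0,0,0,0]]]'

```text
clock: 19.65
tcp_pos: [0.4853, -0.0814, 0.1212]
orientation: [-0.0, 0.733, 0.68, 0.0]
wrist_force: [-0.1, 0.1, 0.8]
finger_gap: 0.0498
grip_force: 0.0
```

```bash
python3 see.py blue .4865 -.082 9
```

```text
0.86 [293. 224. 338. 297.] cap col 315.3 mid col 316.0
(array([-0.0006,  0.001 ,  0.0684]), array([ 0.0001, -0.0001,  0.0028]))
```

View pics/w9.png

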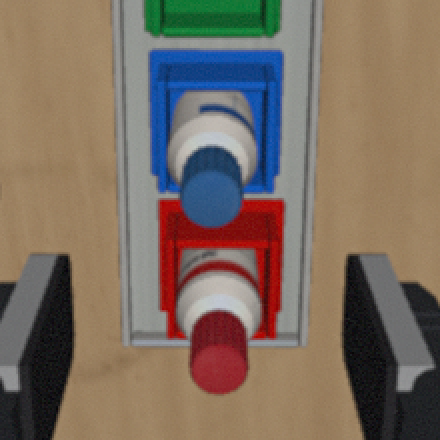

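Blue's cap top is at about (316,279), so +1 mm tool y and −1 mm tool x.

Request:
creep_tool --steps '[[[-0.001,0.001,0.02,0,0,0],[-0.001,0.001,0.045,0,0,0],[-0.001,0.001,0.06,0,0,0],[-0.001,0.001,0.068,0,0,0],[-0.001,0.001,0.068,0,0,0],[-0.001,0.001,0.068,0,0,0]]]'

```text
clock: 20.5
tcp_pos: [0.4867, -0.0836, 0.054]
orientation: [0.001, 0.734, 0.679, 0.0]
wrist_force: [0.3, -0.1, -0.5]
finger_gap: 0.0498
grip_force: 0.0
```

Request:
creep_tool --steps '[[[0,0,0,0,0,0],[0,0,0,0,0,0],[0,0,0,0,0,0],[0,0,0,0,0,0],[0,0,0,0,0,0],[0,0,0,0,0,0]]]' --jaw 0.01 --grip_n 30

```text
clock: 21.25
tcp_pos: [0.4865, -0.0837, 0.0538]
orientation: [0.0, 0.734, 0.679, 0.0]
wrist_force: [-1.2, 0.2, 6.1]
finger_gap: 0.0145
grip_force: 29.4
```

Request:
creep_tool --steps '[[[0,0,-0.006,0,0,0],[0,0,-0.015,0,0,0],[0,0,-0.026,0,0,0],[0,0,-0.04,0,0,0],[0,0,-0.06,0,0,0],[0,0,-0.08,0,0,0],[0,0,-0.095,0,0,0],[0,0,-0.095,0,0,0]]]'

```text
clock: 22.25
tcp_pos: [0.4872, -0.0838, 0.1499]
orientation: [0.001, 0.734, 0.679, 0.001]
wrist_force: [0.1, -0.8, 0.5]
finger_gap: 0.0148
grip_force: 29.2
```

```bash
python3 -c "
from h import *
print(delta([.5634,.3058,.148],-.078))"
```

```text
(array([0.3943, 0.046 , 0.0016]), array([0.0029, 0.0009, 0.001 ]))
```

Request:
creep_tool --steps '[[[0.03,0.003,0,0,0,0],[0.085,0.01,0,0,0,0],[0.14,0.016,0,0,0,0],[0.195,0.023,0,0,0,0],[0.25,0.029,0,0,0,0],[0.3,0.035,0,0,0,0],[0.345,0.04,0,0,0,0],[0.375,0.044,0,0,0,0]]]'

```text
clock: 23.25
tcp_pos: [0.5584, 0.2891, 0.147]
orientation: [-0.0, 0.733, 0.68, -0.001]
wrist_force: [0.6, -1.2, -0.3]
finger_gap: 0.015
grip_force: 29.3
```

Request:
creep_tool --steps '[[[0.015,0.0015,0,0,0,0],[0.0193,0.002,0,0,0,0],[0.0193,0.002,0.02,0,0,0],[0.0193,0.002,0.045,0,0,0],[0.0193,0.002,0.07,0,0,0],[0.0193,0.002,0.088,0,0,0],[0.0193,0.002,0.0975,0,0,0],[0.0193,0.002,0.0975,0,0,0]]]'

```text
clock: 24.25
tcp_pos: [0.5626, 0.3052, 0.0511]
orientation: [0.0, 0.734, 0.679, 0.0]
wrist_force: [0.1, -1.0, 0.2]
finger_gap: 0.0148
grip_force: 30.0
```

```bash
python3 -c "
from h import *
w=viewer.read_camera('wrist'); cv2.imwrite('pics/w10.png',w['image'][::,:,::-1])
print(delta([.5634,.3058,.0508],-.078))"
```

```text
(array([0.0005, 0.0007, 0.0004]), array([ 0.0004,  0.0001, -0.0001]))
```

View pics/w10.png

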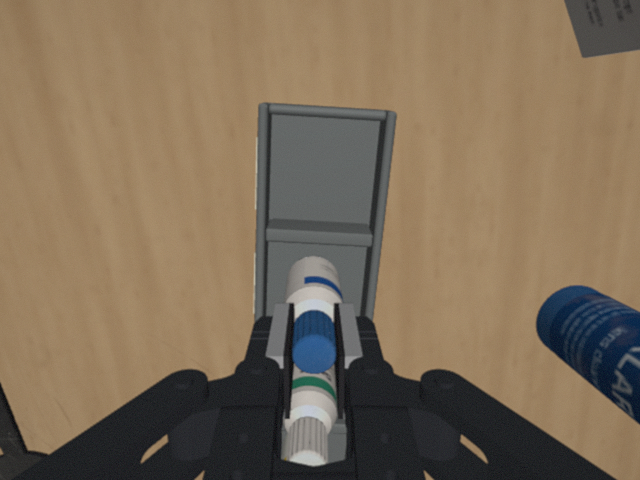

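Blue sits in the third pocket, with only the leftmost free. Release, then go for red.

Request:
creep_tool --steps '[[[0,0,0.0013,0,0,0],[0,0,0.0013,0,0,0]]]'

```text
clock: 24.55
tcp_pos: [0.5628, 0.306, 0.0503]
orientation: [0.0, 0.734, 0.679, 0.0]
wrist_force: [-1.5, -0.5, 3.7]
finger_gap: 0.0144
grip_force: 30.4
```

Request:
creep_tool --steps '[[[0,0,0,0,0,0],[0,0,0,0,0,0],[0,0,0,0,0,0],[0,0,0,0,0,0],[0,0,0,0,0,0]]]' --jaw 0.05

```text
clock: 25.18
tcp_pos: [0.5623, 0.3061, 0.0494]
orientation: [0.0, 0.734, 0.679, -0.0]
wrist_force: [-0.9, -0.2, -0.9]
finger_gap: 0.05
grip_force: 0.0
```

Request:
creep_tool --steps '[[[0,0,-0.01,0,0,0],[0,0,-0.03,0,0,0],[0,0,-0.055,0,0,0],[0,0,-0.075,0,0,0],[0,0,-0.08,0,0,0]]]'

```text
clock: 25.8
tcp_pos: [0.5635, 0.3066, 0.1319]
orientation: [0.001, 0.734, 0.679, 0.002]
wrist_force: [-0.2, 0.6, -1.1]
finger_gap: 0.0501
grip_force: 0.0
```

```bash
python3 -c "
from h import *
print(delta([.4855,-.1315,.123],-.078))"
```

```text
(array([-0.4428, -0.0442,  0.0081]), array([ 0.0034, -0.0015,  0.0011]))
```

Request:
creep_tool --steps '[[[-0.03,-0.003,0,0,0,0],[-0.085,-0.009,0,0,0,0],[-0.14,-0.014,0,0,0,0],[-0.195,-0.02,0,0,0,0],[-0.25,-0.025,0,0,0,0],[-0.3,-0.03,0,0,0,0],[-0.35,-0.035,0,0,0,0],[-0.395,-0.039,0,0,0,0]]]'

```text
clock: 26.8
tcp_pos: [0.4923, -0.0863, 0.1293]
orientation: [-0.0, 0.734, 0.679, -0.0]
wrist_force: [1.1, 0.5, 0.5]
finger_gap: 0.0503
grip_force: 0.0
```

Request:
creep_tool --steps '[[[-0.03,-0.003,0,0,0,0],[-0.0478,-0.0052,0.008,0,0,0],[-0.0478,-0.0052,0.008,0,0,0],[-0.0478,-0.0052,0.008,0,0,0]]]'

```text
clock: 27.3
tcp_pos: [0.4841, -0.131, 0.1212]
orientation: [-0.001, 0.734, 0.68, -0.0]
wrist_force: [-0.8, 0.4, 1.3]
finger_gap: 0.0499
grip_force: 0.0
```

```bash
python3 see.py red .4855 -.1315 11
```

```text
0.85 [289. 225. 342. 296.] cap col 314.4 mid col 314.5
0.8 [128. 179. 198. 245.] cap col 152.3 mid col 157.5
(array([-0.0006,  0.0012,  0.0685]), array([-0.0002, -0.0002,  0.0027]))
```

View pics/w11.png

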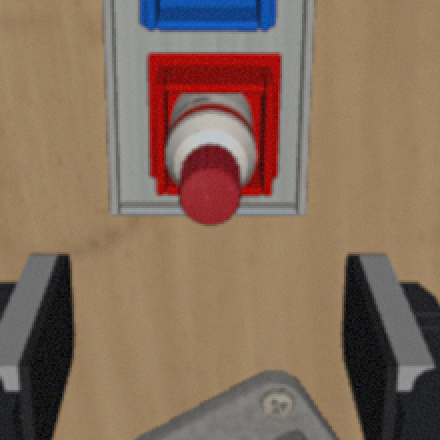

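The red bottle (red band, in the red stand) has its cap top at about (315,277). +0.8 mm tool y, then grasp.

Request:
creep_tool --steps '[[[-0.0005,0.0008,0.02,0,0,0],[-0.0005,0.0008,0.045,0,0,0],[-0.0005,0.0008,0.06,0,0,0],[-0.0005,0.0008,0.068,0,0,0],[-0.0005,0.0008,0.068,0,0,0],[-0.0005,0.0008,0.068,0,0,0]]]'

```text
clock: 28.15
tcp_pos: [0.4856, -0.1327, 0.0542]
orientation: [0.001, 0.734, 0.679, 0.0]
wrist_force: [0.6, -0.6, -0.9]
finger_gap: 0.0501
grip_force: 0.0
```

Request:
creep_tool --steps '[[[0,0,0,0,0,0],[0,0,0,0,0,0],[0,0,0,0,0,0],[0,0,0,0,0,0],[0,0,0,0,0,0],[0,0,0,0,0,0]]]' --jaw 0.01 --grip_n 30

```text
clock: 28.9
tcp_pos: [0.4853, -0.1328, 0.054]
orientation: [0.0, 0.734, 0.679, 0.0]
wrist_force: [-1.3, 0.3, 6.2]
finger_gap: 0.0149
grip_force: 29.3
```

Request:
creep_tool --steps '[[[0,0,-0.006,0,0,0],[0,0,-0.015,0,0,0],[0,0,-0.026,0,0,0],[0,0,-0.04,0,0,0],[0,0,-0.06,0,0,0],[0,0,-0.08,0,0,0],[0,0,-0.095,0,0,0],[0,0,-0.095,0,0,0]]]'

```text
clock: 29.9
tcp_pos: [0.4859, -0.1329, 0.15]
orientation: [0.001, 0.734, 0.679, 0.001]
wrist_force: [0.5, -0.0, -0.7]
finger_gap: 0.0146
grip_force: 29.2
```

```bash
python3 -c "
from h import *
print(delta([.5700,.3553,.148],-.078))"
```

```text
(array([0.4933, 0.0462, 0.0016]), array([0.0027, 0.0011, 0.001 ]))
```

Request:
creep_tool --steps '[[[0.03,0.003,0,0,0,0],[0.085,0.008,0,0,0,0],[0.14,0.013,0,0,0,0],[0.195,0.018,0,0,0,0],[0.25,0.023,0,0,0,0],[0.305,0.028,0,0,0,0],[0.36,0.034,0,0,0,0],[0.41,0.038,0,0,0,0]]]'

```text
clock: 30.9
tcp_pos: [0.5541, 0.2752, 0.1474]
orientation: [-0.0, 0.734, 0.68, -0.001]
wrist_force: [0.8, 0.1, -0.5]
finger_gap: 0.015
grip_force: 29.3
```

Request:
creep_tool --steps '[[[0.04,0.004,0,0,0,0],[0.07,0.007,0,0,0,0],[0.0833,0.0082,0,0,0,0],[0.0833,0.0082,0,0,0,0]]]'

```text
clock: 31.4
tcp_pos: [0.5686, 0.3559, 0.1476]
orientation: [-0.0, 0.734, 0.68, -0.001]
wrist_force: [0.0, -0.1, 0.4]
finger_gap: 0.0148
grip_force: 29.3
```

Request:
creep_tool --steps '[[[0,0,0.02,0,0,0],[0,0,0.045,0,0,0],[0,0,0.07,0,0,0],[0,0,0.088,0,0,0],[0,0,0.0975,0,0,0],[0,0,0.0975,0,0,0]]]'

```text
clock: 32.15
tcp_pos: [0.5696, 0.3555, 0.0517]
orientation: [0.0, 0.734, 0.679, 0.001]
wrist_force: [-0.3, 0.3, -0.7]
finger_gap: 0.0147
grip_force: 29.5
```

```bash
python3 -c "
from h import *
w=viewer.read_camera('wrist'); cv2.imwrite('pics/w12.png',w['image'][::,:,::-1])
print(delta([.57,.3553,.051],-.078))"
```

```text
(array([-0.0002,  0.0005,  0.0007]), array([ 0.0011, -0.0004,  0.0006]))
```

View pics/w12.png

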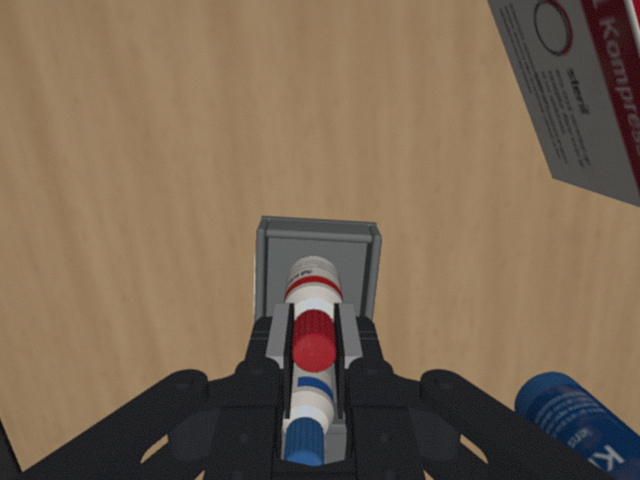

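Red is in the leftmost pocket. Release, retreat and do a final check.

Request:
creep_tool --steps '[[[0,0,0.0015,0,0,0],[0,0,0.0015,0,0,0]]]'

```text
clock: 32.45
tcp_pos: [0.5697, 0.356, 0.0511]
orientation: [0.0, 0.734, 0.679, 0.001]
wrist_force: [-0.6, -0.8, 5.8]
finger_gap: 0.0144
grip_force: 30.1
```

Request:
creep_tool --steps '[[[0,0,0,0,0,0],[0,0,0,0,0,0],[0,0,0,0,0,0],[0,0,0,0,0,0],[0,0,0,0,0,0]]]' --jaw 0.05

```text
clock: 33.08
tcp_pos: [0.569, 0.3558, 0.0494]
orientation: [0.0, 0.734, 0.679, -0.0]
wrist_force: [-1.0, -0.4, -1.0]
finger_gap: 0.0496
grip_force: 0.0
```

Request:
creep_tool --steps '[[[0,0,-0.01,0,0,0],[0,0,-0.03,0,0,0],[0,0,-0.055,0,0,0],[0,0,-0.09,0,0,0],[0,0,-0.12,0,0,0],[0,0,-0.14,0,0,0],[-0.04,-0.04,-0.15,0,0,0],[-0.08,-0.08,-0.15,0,0,0]]]'

```text
clock: 34.08
tcp_pos: [0.4832, 0.2818, 0.2008]
orientation: [0.001, 0.734, 0.68, 0.001]
wrist_force: [-0.7, 0.4, 0.8]
finger_gap: 0.0501
grip_force: 0.0
```

Request:
creep_tool --steps '[[[-0.05,-0.03,0,0,0,0],[-0.1,-0.06,0,0,0,0],[-0.15,-0.09,0,0,0,0],[-0.2,-0.1,0,0,0,0],[-0.2,-0.1,0,0,0,0],[-0.2,-0.1,0,0,0,0],[-0.2,-0.1,0,0,0,0]]]'

```text
clock: 34.95
tcp_pos: [0.3686, 0.0912, 0.1998]
orientation: [0.0, 0.733, 0.68, 0.0]
wrist_force: [0.1, -0.2, -0.1]
finger_gap: 0.0503
grip_force: 0.0
```

```bash
python3 -c "
from h import *
p=viewer.read_camera('scene'); t=viewer.read_camera('top')
a=cv2.resize(p['image'][140:380,200:480,::-1],None,fx=2,fy=2);b=cv2.resize(t['image'][170:290,100:500,::-1],(560,168))
cv2.imwrite('pics/fin.png',np.vstack([a[:420],b]))"
```

```text
(no output)
```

View pics/fin.png

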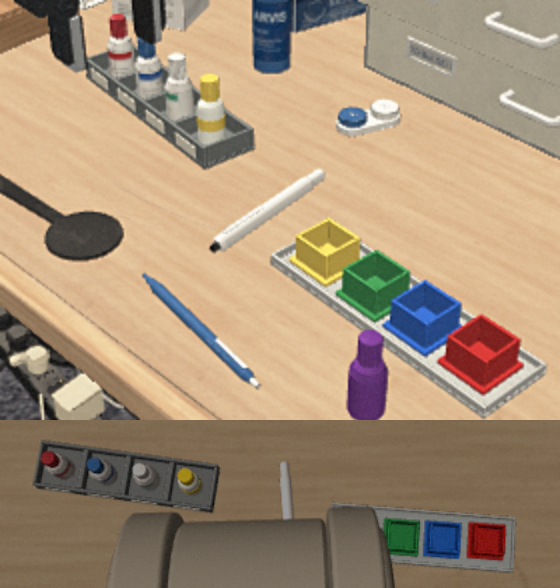

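The final picture shows red, blue, green and yellow upright from left to right in the rack. All four empty stands are still on the tray and the purple look-alike is untouched.

```bash
python3 -c "
from workcell import env
print(env.hand_in())"
```

```text
the job is handed in; nothing more can be done
None
```

Handed in at about 35 s: all four bottles stand upright in the rack in reverse order (red, blue, green, yellow from left to right), the empty stands are still on the tray, and the purple look-alike is untouched.

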